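Close the sunken fine valve and start the leak test

ROBOT

A 7-joint arm with a two-finger parallel gripper is mounted at the origin on the work surface. World frame = base frame: x ahead of the robot, y to its left, z up, the work surface at z = 0. Lengths are in m, angles in rad, forces in N, time in s.
With the tool pointing down it reaches from about 0.4 to 0.85 m from the base axis. Payload 10.4 kg.
Tool frame: the origin (TCP) lies at the very end of the fingers, on their centre line; the grasp point (between the pads) lies 19 mm behind it; z points along the fingers, y is the line along which they close (so a half turn about z gives the same grasp; the last joint's range is limited). The gripper opens to 87 mm and grips with 3 to 60 N. Pads are 19 mm wide; open, the fingers measure 117 mm over their backs; the gripper's body (75 mm by 190 mm) begins 51 mm behind the grasp point.
Start: joints at [-1.292, 0.332, -0.065, 1.46, 0.022, 1.35, -0.088], TCP at [0.186, 0.597, 0.223] pointing down, gripper open.
Joint ranges: [-2.6, 2.6], [-0.5, 2.12], [-1.47, 1.34], [0.16, 2.42], [-1.27, 4.41], [0.06, 2.06], [-2.6, 2.6]. Speed limits (rad/s): [2.22, 2.22, 2.79, 2.79, 3.14, 3.14, 3.14].

INTERFACE

Orientations are given as a unit quaternion [x, y, z, w].
In Python, from bench import * gives the robot as it stands.
- The arm moves only by the tool step_arm, never from a script. Its arguments are lists of equal length, an entry for each row: "delta_pos": the shift along the world's x, y, z in units of 25 mm (1.0 is 25 mm), a list of three; "turn": the turn about the world's z in units of 0.12 rad (1.0 is 0.12 rad). In form: {"delta_pos": [[tx, ty, tz], ...], "turn": [turn, ...]}. A call has 1 to 12 rows; each row shifts and turns the commanded pose from where the row before left it; what a row does not reach is not made up. A row lasts 1/10 s, in which the tool goes at most 50 mm and 8.59 degrees, less where a joint would pass 70% of its speed; a pose out of reach is approached as far as the arm can. A call with a number of a shift or a turn outside -1 to 1 is refused whole. A call with a gripper value outside its range is refused whole. "grip" is the closure, from 0 (fully open) to 1 (shut), set as the call begins (left out, the last holds). The fingers move at their own pace and stop on an object; "newtons" is the grip in N (left out, the last holds). Time passes only in rows, so rows that do not move let the fingers close. It gives the time, the measured TCP pose, the force, the opening and the grip force at its end, in the units of the state.
- read_state(): the state, without advancing time (a new reading comes with each control period).
- camera(name): name is "scene" or "top" or "wrist"; returns a dict with "image" (400x640x3 uint8, red, green, blue), "z_map" (400x640 float32, m along the optical axis (not along the pixel's ray), 0 where there is no reading), "mtx" (3x3 intrinsics, pixels), "dist" ([k1, k2, p1, p2, k3] as OpenCV has them; the pictures are not rectified), "view" (4x4, takes a point from world to camera coordinates). Camera axes: x right, y up, looking along -z (the intrinsics and any distortion apply to the point x, -y, -z); pixel columns grow to the right and rows downward; lengths in m; the calibration is good to about 2 mm. A picture is of the moment at which its call begins.
- close_job(): hands the job in; it is judged then, once.
The state is a dict: "time": time; "joint_positions": joint angles; "joint_vel": joint speeds; "joint_torque": joint torques, N m; "ee_pos": TCP position; "eef_rot": TCP orientation; "ft_force": force on the tool from outside, world axes, zero at the start; "torque": the same for the moment, N m; "width": finger opening in m; "grip_force": force on a finger pad.
Only numpy, scipy, OpenCV 4.12 (cv2) and the standard library are available. Lean on these libraries where they do the work, as an engineer would, in place of code of your own. Each camera call takes 0.05 s, during which the arm holds its last target. There are 200 camera calls.

TASK

Close the gas module's fine valve: turn the small knob down in the round well clockwise (seen from above) until it comes up snug against its cushioned stop, without forcing it past snug, and without shoving the fingers against the well. Then press the leak-test key all the way down and let it come back up, leaving the valve closed. Leave the raised coarse knob as it is and do not disturb the bottle, the fitting or the spatula.

Things in the scene. Friction and masses are not known exactly. Their poses are not given: they have to be found in the camera images.
- fine_module: fine-valve module, a fixed white block 136 x 136 x 60 mm high (a grey foot 10 mm high, above it a white block 130 x 130 x 50 mm) with a round well sunk in its top. Origin: centre of its underside, on the table. It is one of three modules of equal outline; they swap places and are turned about the vertical.
- well: the white upper block of the fine-valve module with the well in it: 130 x 130 x 50 mm, origin at the centre of its underside, 10 mm above the table. The well is a straight round hole 82 mm in diameter and 32 mm deep in the middle of the top; its floor is 28 mm and its rim 60 mm above the table. Hitting or pressing it with more than 20 N counts as shoving.
- well_mouth (a point): centre of the well's mouth, level with the top of the module (60 mm above the table), on the knob's axis.
- bonnet: brass collar, 18 mm in diameter, 3 mm high, fixed on the well floor under the knob. Origin: on the knob's axis at floor height, 28 mm above the table. Inside it, out of sight, is the valve's rubber-cushioned end stop with a pin 12 mm off the axis. The knob meets it 0.5 to 2.7 rad clockwise of the start, different every time: a second grasp may be needed.
- knob: the fine-valve knob: plain round knurled aluminium, 22 mm in diameter, axis vertical, in the middle of the well. Origin: on its axis at the well floor, 28 mm above the table; the gripped cylinder runs from 4 to 28 mm above the origin, so its top is 4 mm below the module's top. 30 mm are free all round it to the well's wall. It only turns, about the vertical; clockwise from above closes the valve.
- knob_grip (a point): point on the knob's axis at mid height, 16 mm above the well floor. Torque felt here: about 0.05 Nm turns the knob freely; from the stop on, the cushion adds about 1.5 Nm per rad. Snug is a total of 0.13 to 0.3 Nm, held for a moment; above about 0.4 Nm (30 N at the stop pin) is forcing. When let go the knob eases back a little and stays resting on the stop by its friction.
- coarse_module: coarse-valve module: a fixed white block of the same outline, 60 mm high, with a raised knob on its top. Origin: centre of its underside.
- coarse (a joint): angle of the raised black coarse knob with a bar grip, 48 mm in diameter, on top of the coarse module, rad, clockwise; 0 at the start, must stay there.
- key_module: key module: a fixed white block of the same outline, 60 mm high, with a round black key and a flat black display strip on its top. Origin: centre of its underside.
- key_top (a point): centre of the top face of the leak-test key: a round black sprung push key 28 mm in diameter in a low grey housing on the key module; its top is 82 mm above the table; it is pressed straight down.
- key (a joint): how far the leak-test key is pressed, m: 0 up, 0.006 fully down; it springs back when let go; about 5 N push it fully down. It counts as pressed from 0.0045.
- reagent_bottle: loose amber glass jar with black cap, 42 mm in diameter, 75 mm high, upright. Origin: centre of its foot.
- fitting: loose brass fitting, 34 mm in diameter at its foot, 30 mm high. Origin: centre of its foot.
- spatula: loose steel laboratory spatula, 164 mm long, 16 mm wide, 7 mm high, lying flat on the table to the left of the modules, along its own x. Origin: middle of its underside.
Not all that is in view belongs to the job. Leave any brown or green look-alike of the key_module alone.

How it is judged:
By the outcome, as a careful person would: the job done as asked, in the order asked, and still so for the second after the job is handed in, with the robot touching nothing.
It also fails if it takes over 64 s, if anything falls off the work surface, if the arm or the gripper's body presses on something with over 40 N, if the wrist force passes 120 N, or if a joint passes its speed limit or range.

## Working session

There is one attempt and no reset: what is moved stays moved. The work goes in short steps, Python scripts to look and compute and a tool call to move; the robot and the scene stay as the last step left them, time stands still between calls to the robot, and variables do not carry over. Pictures are saved under pics/ and viewed, at most 10 in all, crops included, and the job is handed in when it is done.

Besides the shell and the picture viewer there is one more tool, called in YAML: its name, and indented under it one key for each argument. step_arm: Moves the arm, as the interface text tells. Shifts and turns lie within -1 to 1; 1 stands for 25 mm of shift or 0.12 rad of turn. Its arguments: {"type":"object","properties":{"delta_pos":{"type":"array"},"turn":{"type":"array"},"grip":{"type":"number"},"newtons":{"type":"number"}},"required":["delta_pos","turn"]}

```bash
mkdir -p pics
cat > h.py <<'E'
from bench import *
import numpy as np, cv2
def snap(n,f):
    c=camera(n); cv2.imwrite(f'pics/{f}.png',c['image'][:,:,::-1]); np.savez(f'pics/{f}.npz',**c); return c
def px2w(c,u,v,z):
    "ray through pixel, onto plane height z"
    p=cv2.undistortPoints(np.array([[[u,v]]],float),np.array(c['mtx']),np.array(c['dist'])).ravel()
    T=np.linalg.inv(np.array(c['view'])); d=T[:3,:3]@[p[0],-p[1],-1]; o=T[:3,3]
    return o+d*(z-o[2])/d[2]
E
python3 - <<'E'
from h import *
a=snap('top','top0');b=snap('scene','scene0')
s=read_state();print(s)
E
```

```text
{'time': 0.1, 'joint_positions': array([-1.29162313,  0.33281522, -0.06466723,  1.46081791,  0.02160154,
        1.349907  , -0.08852378]), 'joint_vel': array([ 0.00069192, -0.00026516, -0.0016177 , -0.00114966,  0.00029924,
        0.00136497, -0.00036559]), 'joint_torque': array([ 8.85914615e-04, -6.24541998e+01,  2.42645462e-02, -3.90724862e+01,
       -6.14295504e-02,  3.65658535e-02,  6.34291314e-05]), 'ee_pos': array([0.18568202, 0.59643353, 0.22184815]), 'eef_rot': array([ 1.50332501e-01,  9.88635295e-01, -6.23221367e-04, -6.06125055e-05]), 'ft_force': array([-0.87320941, -0.67330042,  0.20009869]), 'torque': array([ 0.05945118, -0.01962396, -0.0043264 ]), 'grip_force': 0.0, 'width': 0.08713327862587324}
```

View pics/top0.png

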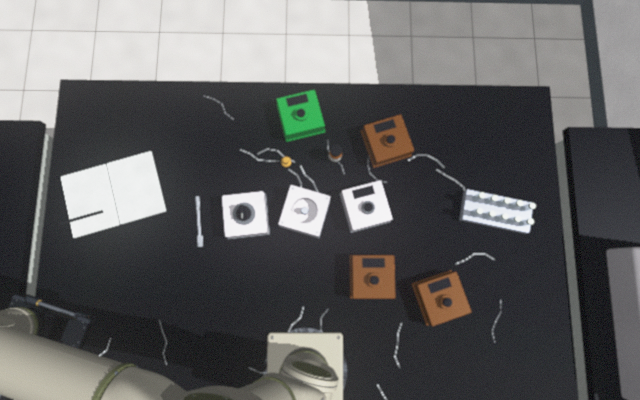

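View pics/scene0.png

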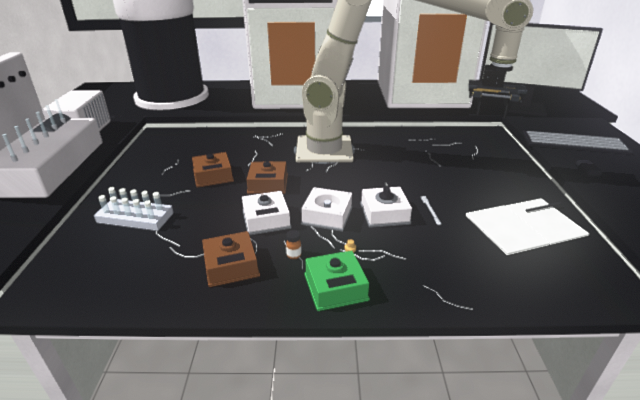

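Top view: the coarse module is at px (245,214), the fine module with the well at (305,210), and the white key module at (367,207). The look-alikes are green (300,115) and brown (388,140), (373,277), (442,298). The white one at (367,207) fits as key_module, because it shares the white outline and has a key and a display strip. The bottle is at (335,153), the fitting at (286,161) and the spatula at (199,222). I'll confirm with an enlarged crop and measure.

Run:
```python
from h import *
c=dict(np.load('pics/top0.npz')); im=c['image']
cv2.imwrite('pics/crop0.png',cv2.resize(im[130:260,190:410,::-1],None,fx=3.5,fy=3.5,interpolation=cv2.INTER_CUBIC))
m=((im.min(2)>150)).astype(np.uint8); m[:,:215]=0; m[:178]=0; m[250:]=0; m[:,400:]=0
cs,_=cv2.findContours(m,cv2.RETR_EXTERNAL,cv2.CHAIN_APPROX_NONE)
for k in cs:
    if cv2.contourArea(k)<500: continue
    w=np.array([px2w(c,u,v,.06)[:2] for u,v in k[:,0]],np.float32)
    r=cv2.minAreaRect(w); print(cv2.boundingRect(k),r)
print('bbox px->',px2w(c,305,365,0), px2w(c,367,207,.082), px2w(c,335,153,.07),px2w(c,286,161,.03), 'depth')
```

```text
(222, 191, 47, 47) ((0.47872281074523926, 0.18976446986198425), (0.1344470977783203, 0.13563257455825806), 6.775692939758301)
(278, 185, 52, 52) ((0.49379125237464905, 0.003907129168510437), (0.13422060012817383, 0.1375531703233719), 74.04509735107422)
(342, 180, 51, 51) ((0.5100272297859192, -0.1912936419248581), (0.13455188274383545, 0.13203538954257965), 15.794205665588379)
bbox px-> [ 0.01735867 -0.00188452  0.        ] [ 0.49991857 -0.1891653   0.082     ] [ 0.67473431 -0.09121377  0.07      ] [0.6577614  0.06654993 0.03      ] depth
```

View pics/crop0.png

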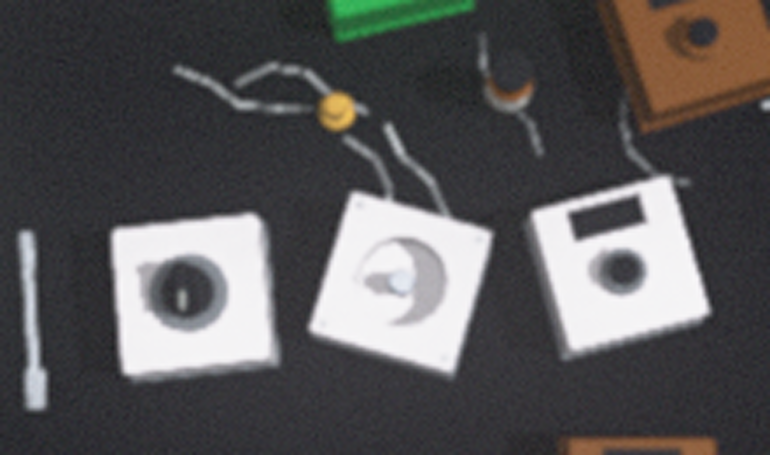

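The crop confirms it: the knob in the round well is in the middle module, and the white module on the right has the strip and key. I'll move above the well at travel height, keeping the yaw. That leaves about 1.27 rad counter-clockwise of neutral, so there is room to turn clockwise.

step_arm:
  delta_pos:
    - [0.5,-1,0]
    - [0.5,-1,0]
    - [0.5,-1,0]
    - [0.5,-1,0]
    - [0.5,-1,0]
    - [0.5,-1,0]
    - [0.5,-1,0]
    - [0.5,-1,0]
    - [0.5,-1,0]
    - [0.5,-1,0]
    - [0.5,-1,0]
    - [0.5,-1,0]
  turn: [0,0,0,0,0,0,0,0,0,0,0,0]
  grip: 0.55

```text
time: 1.3
ee_pos: [0.336, 0.2955, 0.2223]
eef_rot: [0.15, 0.989, -0.0, -0.0]
ft_force: [-0.1, 1.5, -0.6]
width: 0.0392
grip_force: 0.0
```

step_arm:
  delta_pos:
    - [0.5,-1,0]
    - [0.5,-1,0]
    - [0.5,-1,0]
    - [0.5,-1,0]
    - [0.5,-1,0]
    - [0.5,-1,0]
    - [0.5,-1,0]
    - [0.5,-1,0]
    - [0.5,-1,0]
    - [0.5,-1,0]
    - [0.5,-0.8,0]
    - [0,0,0]
  turn: [0,0,0,0,0,0,0,0,0,0,0,0]

```text
time: 2.5
ee_pos: [0.474, 0.0238, 0.2224]
eef_rot: [0.153, 0.988, -0.0, 0.0]
ft_force: [-0.1, -0.5, -0.3]
width: 0.0391
grip_force: 0.0
```

Run:
```python
from h import *
c=snap('wrist','w1'); s=read_state(); print(s['joint_positions'],s['ee_pos'],s['eef_rot'],s['width'],s['ft_force'],s['torque'],s['time'])
```

```text
[-0.67921163 -0.02816023  0.52541661  1.86811372  0.01493486  1.29842775
  1.10834525] [0.47335545 0.02562811 0.22232469] [ 1.51641783e-01  9.88435468e-01 -2.08406905e-04 -2.25886421e-04] 0.03914693701264037 [0.07165445 0.3307148  0.18347695] [ 0.02985832 -0.00586626  0.00873751] 2.55
```

View pics/w1.png

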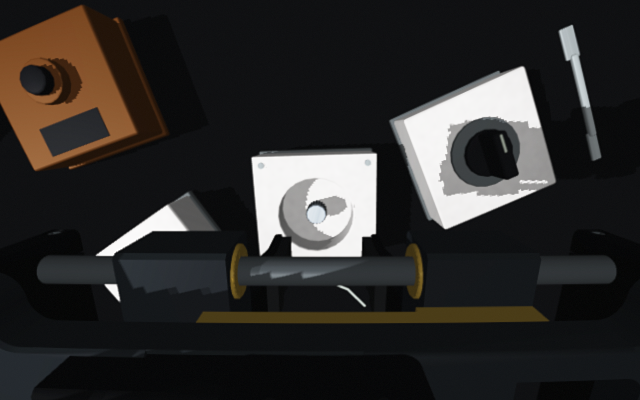

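The wrist view shows the well at (316,213) with the knob top at (316,211), the coarse knob at (487,152) and the brown look-alike at (40,85). I'll measure the knob axis from the depth map and cross-check it with rays to the rim.

```bash
cat >> h.py <<'E'
def pts(c,u,v):
    "world points for pixel arrays by depth"
    p=cv2.undistortPoints(np.stack([u,v],1).astype(float)[:,None],np.array(c['mtx']),np.array(c['dist']))[:,0]
    d=np.array(c['z_map'])[v,u]; T=np.linalg.inv(np.array(c['view']))
    return np.stack([p[:,0]*d,-p[:,1]*d,-d],1)@T[:3,:3].T+T[:3,3]
E
python3 - <<'E'
from h import *
c=dict(np.load('pics/w1.npz'))
vv,uu=np.mgrid[160:262,255:380]; u=uu.ravel();v=vv.ravel()
P=pts(c,u,v)
r=np.hypot(u-316,v-212)
k=(r<16)&(P[:,2]>.045)
print('knob',k.sum(),np.median(P[k,2]),(P[k,:2].max(0)+P[k,:2].min(0))/2,P[k,:2].mean(0),np.ptp(P[k,:2],axis=0))
print('knob pix ray',px2w(c,u[k].mean(),v[k].mean(),.056))
f=(P[:,2]<.05)&(r<45)
m=np.zeros(c['z_map'].shape,np.uint8); m[v[f],u[f]]=255
fl=(P[:,2]>.02)&(P[:,2]<.034)&(r<45)
print('floor z',np.median(P[fl,2]),'floor bbox',P[fl,:2].min(0),P[fl,:2].max(0))
tp=(P[:,2]>.055)&(P[:,2]<.066)&(r>30); print('top z',np.median(P[tp,2]))
cs,_=cv2.findContours(m,cv2.RETR_EXTERNAL,cv2.CHAIN_APPROX_NONE)
b=max(cs,key=cv2.contourArea)[:,0]; b=b[b[:,1]<232]
W=np.array([px2w(c,x,y,.06)[:2] for x,y in b]); A=np.c_[2*W,np.ones(len(W))]
s=np.linalg.lstsq(A,(W**2).sum(1),rcond=None)[0]; print('rim',s[:2],'R',np.sqrt(s[2]+s[0]**2+s[1]**2))
E
```

```text
knob 351 0.05710954913110966 [0.45727526 0.01928164] [0.49122295 0.00626073] [0.09371807 0.04973825]
knob pix ray [0.49177556 0.00602606 0.056     ]
floor z 0.02942333242404166 floor bbox [ 0.45629447 -0.0357588 ] [0.53439588 0.04578226]
top z 0.061369480224908124
rim [0.49155347 0.00616886] R 0.0389447930109798
```

step_arm:
  delta_pos:
    - [0.36,-0.39,-0.5]
    - [0.36,-0.39,-0.5]
    - [0,0,-1]
    - [0,0,-1]
    - [0,0,-1]
    - [0,0,-0.8]
    - [0,0,0]
    - [0,0,0]
    - [0,0,0]
  turn: [0,0,0,0,0,0,0,0,0]
  grip: 0.6

```text
time: 3.45
ee_pos: [0.4919, 0.0078, 0.1037]
eef_rot: [0.15, 0.989, 0.0, 0.001]
ft_force: [0.5, -0.3, 0.4]
width: 0.0351
grip_force: 0.0
```

Run:
```python
from h import *
c=snap('wrist','w2'); s=read_state(); print(s['joint_positions'],s['ee_pos'],s['eef_rot'],s['width'],s['ft_force'],s['torque'],s['time'])
```

```text
[-0.62774777  0.15030489  0.56367633  1.97593855 -0.0937876   1.03844244
  1.24774541] [0.49195653 0.00770071 0.10377635] [1.50146080e-01 9.88663349e-01 5.32623870e-04 8.07685974e-04] 0.03484707985492084 [ 0.3269365  -0.28551106 -0.23788556] [ 0.00157781  0.02791983 -0.01046234] 3.5
```

View pics/w2.png

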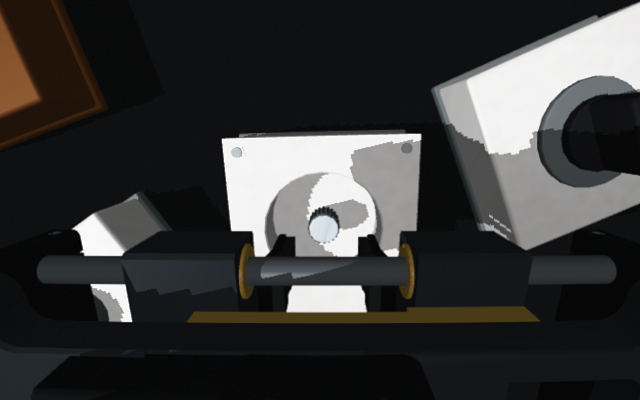

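The knob top is at (324,226), between the fingertips at (283,245) and (370,245).

Run:
```python
from h import *
c=dict(np.load('pics/w2.npz'))
vv,uu=np.mgrid[170:250,268:368]; u=uu.ravel();v=vv.ravel()
P=pts(c,u,v); r=np.hypot(u-324,v-226)
k=(r<24)&(P[:,2]>.053)&(P[:,2]<.060)
print('knob',k.sum(),np.median(P[k,2]),np.median(P[k,:2],0),np.percentile(P[k,:2],[2,98],axis=0),px2w(c,u[k].mean(),v[k].mean(),.056))
f=(P[:,2]<.05)&(r<62)
m=np.zeros(c['z_map'].shape,np.uint8); m[v[f],u[f]]=255
cs,_=cv2.findContours(m,cv2.RETR_EXTERNAL,cv2.CHAIN_APPROX_NONE)
b=max(cs,key=cv2.contourArea)[:,0]; b=b[b[:,1]<225]
W=np.array([px2w(c,x,y,.06)[:2] for x,y in b]); A=np.c_[2*W,np.ones(len(W))]
s=np.linalg.lstsq(A,(W**2).sum(1),rcond=None)[0]; print('rim',s[:2],'R',np.sqrt(s[2]+s[0]**2+s[1]**2))
```

```text
knob 736 0.05716658070335713 [0.49214524 0.00585176] [[ 0.48249928 -0.00442341]
 [ 0.50232525  0.01569497]] [0.49240378 0.00572092 0.056     ]
rim [0.4862667  0.00541831] R 0.0348803575039608
```

step_arm:
  delta_pos:
    - [0,-0.08,-0.5]
    - [0,0,-0.6]
    - [0,0,-0.6]
    - [0,0,-0.6]
    - [0,0,-0.48]
    - [0,0,0]
    - [0,0,0]
    - [0,0,0]
  turn: [0,0,0,0,0,0,0,0]

```text
time: 4.3
ee_pos: [0.4918, 0.0053, 0.0337]
eef_rot: [0.15, 0.989, 0.0, 0.0]
ft_force: [-1.0, 0.2, 0.5]
width: 0.0346
grip_force: 0.0
```

step_arm:
  delta_pos:
    - [0,0,0]
    - [0,0,0]
    - [0,0,0]
    - [0,0,0]
    - [0,0,0]
    - [0,0,0]
  turn: [0,0,0,0,0,0]
  grip: 1
  newtons: 20

```text
time: 4.9
ee_pos: [0.4917, 0.0058, 0.0334]
eef_rot: [0.15, 0.989, 0.0, 0.0]
ft_force: [0.5, 3.4, 4.7]
width: 0.0216
grip_force: 20.0
```

```bash
cat > st.py <<'E'
from bench import *
import numpy as np
np.set_printoptions(precision=4,suppress=True)
s=read_state(); q=s['eef_rot']
print(s['time'],'yaw',round(2*np.arctan2(q[1],q[0]),4),'pos',s['ee_pos'],'F',s['ft_force'],'T',s['torque'],'w',s['width'],s['grip_force'],'q7',s['joint_positions'][6],'jt',s['joint_torque'])
E
python3 st.py
```

```text
4.9 yaw 2.8402 pos [0.4917 0.0058 0.0334] F [0.4819 3.3607 4.6918] T [ 0.9203 -0.0611 -0.0122] w 0.021564444522830465 19.999101720750332 q7 1.3191302621533212 jt [  2.1047 -39.5366   7.3289 -28.0352   1.1411   0.1006  -0.0061]
```

step_arm:
  delta_pos:
    - [0,0,0]
    - [0,0,0]
    - [0,0,0]
    - [0,0,0]
    - [0,0,0]
    - [0,0,0]
    - [0,0,0]
  turn: [-0.7,-0.7,-0.7,-0.7,-0.7,0,0]

```text
time: 5.6
ee_pos: [0.492, 0.0063, 0.0335]
eef_rot: [0.353, 0.936, 0.001, 0.0]
ft_force: [1.6, 6.3, 4.1]
width: 0.0217
grip_force: 20.0
```

```bash
python3 st.py
```

```text
5.6 yaw 2.4204 pos [0.492  0.0063 0.0335] F [1.6036 6.294  4.0524] T [ 1.2622 -0.3764 -0.0053] w 0.021652154603956652 19.999057045206428 q7 0.9231788742696478 jt [  2.7958 -38.589    8.9159 -27.413    1.617    0.4949  -0.0892]
```

step_arm:
  delta_pos:
    - [0,0.04,0]
    - [0,0,0]
    - [0,0,0]
  turn: [-0.5,-0.5,0]

```text
time: 5.9
ee_pos: [0.4921, 0.0065, 0.0335]
eef_rot: [0.409, 0.913, 0.0, 0.001]
ft_force: [2.7, 2.9, 2.3]
width: 0.0211
grip_force: 20.0
```

```bash
python3 st.py
```

```text
5.9 yaw 2.2991 pos [0.4921 0.0065 0.0335] F [2.6739 2.8701 2.2865] T [ 0.6203 -0.6424 -0.0568] w 0.021084419523499067 19.999674470163882 q7 0.8078425948966367 jt [  1.3778 -38.42     7.7667 -26.7892   0.8603   1.0127  -1.0124]
```

step_arm:
  delta_pos:
    - [-0.02,0.02,0]
    - [0,0,0]
    - [0,0,0]
    - [0,0,0]
  turn: [0,0,0,0]

```text
time: 6.3
ee_pos: [0.4921, 0.0065, 0.0335]
eef_rot: [0.408, 0.913, 0.0, 0.001]
ft_force: [7.6, 1.3, 0.5]
width: 0.0215
grip_force: 20.0
```

```bash
python3 st.py
```

```text
6.3 yaw 2.3015 pos [0.4921 0.0065 0.0335] F [7.6114 1.3368 0.4936] T [ 0.3296 -1.3251 -0.0208] w 0.021455295868313278 19.998852219432592 q7 0.8088817284116532 jt [  0.7856 -39.2284   6.8792 -25.9989   0.5831   2.1282   0.0231]
```

step_arm:
  delta_pos:
    - [0.03,0.005,0]
    - [0,0,0]
    - [0,0,0]
    - [0,0,0]
  turn: [-0.5,-0.5,0,0]

```text
time: 6.7
ee_pos: [0.4922, 0.0067, 0.0334]
eef_rot: [0.461, 0.887, 0.0, 0.001]
ft_force: [4.4, 1.2, 5.5]
width: 0.0216
grip_force: 20.0
```

```bash
python3 st.py
```

```text
6.7 yaw 2.1823 pos [0.4922 0.0067 0.0334] F [4.3821 1.2343 5.5294] T [ 0.1449 -0.8686 -0.0502] w 0.02158059375698652 19.998906757682562 q7 0.6981146024090634 jt [  0.3382 -37.6393   6.5338 -25.6792   0.3457   1.443   -0.0257]
```

step_arm:
  delta_pos:
    - [0.015,0.005,0]
    - [0,0,0]
    - [0,0,0]
    - [0,0,0]
  turn: [-0.2,-0.2,-0.2,-0.2]

```text
time: 7.1
ee_pos: [0.4923, 0.0068, 0.0334]
eef_rot: [0.504, 0.864, 0.0, 0.0]
ft_force: [2.6, 0.8, 6.6]
width: 0.0212
grip_force: 20.0
```

```bash
python3 st.py
```

```text
7.1 yaw 2.0853 pos [0.4923 0.0068 0.0334] F [2.591  0.8393 6.5538] T [ 0.131  -0.6077  0.0834] w 0.02119934743082159 19.998533874750137 q7 0.6079866257223521 jt [  0.7778 -37.2196   6.506  -25.8867   0.2723   1.0322   0.4106]
```

step_arm:
  delta_pos:
    - [0.01,0.005,0]
    - [0,0,0]
    - [0,0,0]
  turn: [-0.2,-0.2,-0.2]

```text
time: 7.4
ee_pos: [0.4924, 0.0068, 0.0334]
eef_rot: [0.535, 0.845, 0.0, 0.0]
ft_force: [1.8, 0.6, 7.3]
width: 0.0214
grip_force: 20.0
```

```bash
python3 st.py
```

```text
7.4 yaw 2.0131 pos [0.4924 0.0068 0.0334] F [1.7866 0.6398 7.2745] T [ 0.0805 -0.424   0.06  ] w 0.02139253275386376 19.998565488494933 q7 0.5411363117545172 jt [  0.6565 -36.8638   6.4943 -26.0401   0.1878   0.7672   0.4108]
```

step_arm:
  delta_pos:
    - [0.01,0.005,0.02]
    - [0,0,0]
    - [0,0,0]
    - [0,0,0]
    - [0,0,0]
  turn: [-0.2,-0.2,-0.2,-0.2,-0.2]

```text
time: 7.9
ee_pos: [0.4926, 0.0069, 0.0335]
eef_rot: [0.586, 0.811, -0.0, 0.0]
ft_force: [6.0, -0.6, -0.3]
width: 0.0216
grip_force: 20.0
```

```bash
python3 st.py
```

```text
7.9 yaw 1.8905 pos [0.4926 0.0069 0.0335] F [ 5.9786 -0.5809 -0.3407] T [-0.3073 -1.1748  0.0812] w 0.021561629842145213 19.998424910008907 q7 0.4268952413012567 jt [ -0.1399 -39.2934   6.4477 -27.0343  -0.1271   1.9615   0.4061]
```

step_arm:
  delta_pos:
    - [0.02,0,0]
    - [0,0,0]
    - [0,0,0]
    - [0,0,0]
    - [0,0,0]
  turn: [-0.2,-0.2,-0.2,-0.2,-0.2]

```text
time: 8.4
ee_pos: [0.4928, 0.007, 0.0335]
eef_rot: [0.633, 0.774, -0.0, 0.0]
ft_force: [2.8, -2.4, -0.2]
width: 0.0215
grip_force: 20.0
```

```bash
python3 st.py
```

```text
8.4 yaw 1.7697 pos [0.4928 0.007  0.0335] F [ 2.8115 -2.4495 -0.1776] T [-0.7501 -0.7118  0.0395] w 0.021471324658843514 19.998333854600787 q7 0.3161643309024102 jt [ -1.0689 -39.1675   5.8106 -28.1423  -0.696    1.2618   0.4096]
```

step_arm:
  delta_pos:
    - [0.01,-0.01,0]
    - [0,0,0]
    - [0,0,0]
    - [0,0,0]
    - [0,0,0]
  turn: [-0.2,-0.2,-0.2,-0.2,-0.2]

```text
time: 8.9
ee_pos: [0.493, 0.007, 0.0335]
eef_rot: [0.679, 0.734, -0.0, -0.0]
ft_force: [2.2, -2.3, 0.5]
width: 0.0215
grip_force: 20.0
```

```bash
python3 st.py
```

```text
8.9 yaw 1.6498 pos [0.493  0.007  0.0335] F [ 2.1621 -2.2924  0.5364] T [-0.6582 -0.2725  0.0277] w 0.02154022191938225 19.99822617508471 q7 0.20676688556062062 jt [ -0.8574 -38.9166   6.3906 -28.9927  -0.641    0.6507   0.4061]
```

step_arm:
  delta_pos:
    - [0.01,-0.01,0]
    - [0,0,0]
    - [0,0,0]
    - [0,0,0]
    - [0,0,0]
  turn: [-0.2,-0.2,-0.2,-0.2,-0.2]

```text
time: 9.4
ee_pos: [0.4932, 0.0069, 0.0335]
eef_rot: [0.721, 0.693, -0.0, -0.0]
ft_force: [-0.6, -1.5, 2.5]
width: 0.0213
grip_force: 20.0
```

```bash
python3 st.py
```

```text
9.4 yaw 1.53 pos [0.4932 0.0069 0.0335] F [-0.6356 -1.5386  2.4713] T [-0.1613  0.2509  0.0075] w 0.021286215361456192 19.99832766596228 q7 0.09804964569636986 jt [  0.1014 -38.3648   7.7367 -29.8353  -0.2093  -0.1867   0.4064]
```

step_arm:
  delta_pos:
    - [0,0,0]
    - [0,0,0]
    - [0,0,0]
    - [0,0,0]
    - [0,0,0]
  turn: [-0.2,-0.2,-0.2,-0.2,-0.2]

```text
time: 9.9
ee_pos: [0.4933, 0.0069, 0.0335]
eef_rot: [0.762, 0.648, 0.0, -0.0]
ft_force: [-0.2, 0.8, -0.3]
width: 0.0215
grip_force: 20.0
```

```bash
python3 st.py
```

```text
9.9 yaw 1.4099 pos [0.4933 0.0069 0.0335] F [-0.233   0.7587 -0.2876] T [0.0187 0.0973 0.0489] w 0.021522306104963404 19.99834424816072 q7 -0.010932542980794772 jt [  0.5531 -38.4816   8.7002 -30.0793   0.0581  -0.0751   0.4031]
```

step_arm:
  delta_pos:
    - [0,0,0]
    - [0,0,0]
    - [0,0,0]
    - [0,0,0]
    - [0,0,0]
  turn: [-0.2,-0.2,-0.2,-0.2,-0.2]

```text
time: 10.4
ee_pos: [0.4935, 0.0069, 0.0335]
eef_rot: [0.799, 0.601, 0.0, 0.0]
ft_force: [1.0, 1.8, -2.8]
width: 0.0214
grip_force: 20.0
```

```bash
python3 st.py
```

```text
10.4 yaw 1.29 pos [0.4935 0.0069 0.0335] F [ 0.9615  1.7902 -2.84  ] T [ 0.0354 -0.2535  0.0772] w 0.02140765283860954 19.998293607495725 q7 -0.11925017324070164 jt [  0.8037 -38.7934   9.5172 -29.8971   0.2554   0.5101   0.376 ]
```

step_arm:
  delta_pos:
    - [0,0,-0.005]
    - [0,0,0]
    - [0,0,0]
    - [0,0,0]
    - [0,0,0]
  turn: [-0.2,-0.2,-0.2,-0.2,-0.2]

```text
time: 10.9
ee_pos: [0.4937, 0.0068, 0.0335]
eef_rot: [0.834, 0.552, 0.0, 0.0]
ft_force: [2.9, 0.8, -2.8]
width: 0.0214
grip_force: 20.0
```

```bash
python3 st.py
```

```text
10.9 yaw 1.17 pos [0.4937 0.0068 0.0335] F [ 2.8523  0.8121 -2.829 ] T [ 0.0877 -0.5951  0.1845] w 0.021396678456460084 19.998879893682897 q7 -0.22669787564882893 jt [  0.879  -38.11     9.8345 -28.7278   0.2417   1.0076   0.2584]
```

The torque has climbed to about 0.19 Nm on both the wrist sensor and joint 7, so the knob is on the stop. I'll add a hair more and hold.

step_arm:
  delta_pos:
    - [0,0,0]
    - [0,0,0]
    - [0,0,0]
    - [0,0,0]
    - [0,0,0]
    - [0,0,0]
    - [0,0,0]
    - [0,0,0]
  turn: [-0.15,0,0,0,0,0,0,0]

```text
time: 11.7
ee_pos: [0.4937, 0.0068, 0.0336]
eef_rot: [0.838, 0.545, 0.0, 0.0]
ft_force: [4.2, 0.8, -4.2]
width: 0.0214
grip_force: 20.0
```

```bash
python3 st.py
```

```text
11.7 yaw 1.1539 pos [0.4937 0.0068 0.0336] F [ 4.1618  0.7661 -4.2029] T [ 0.0862 -1.0374  0.2597] w 0.021441578879844846 20.000150380656123 q7 -0.24094520830019098 jt [  0.4953 -37.899   10.0017 -27.6952   0.2961   1.7165  -0.1572]
```

Snug is held at about 0.2–0.26 Nm. I'll release to a partial opening and rise straight up.

step_arm:
  delta_pos:
    - [0,0,0]
    - [0,0,0]
    - [0,0,0]
    - [0,0,0]
    - [0,0,0]
  turn: [0,0,0,0,0]
  grip: 0.6

```text
time: 12.2
ee_pos: [0.4932, 0.0067, 0.0334]
eef_rot: [0.838, 0.545, -0.0, -0.0]
ft_force: [0.3, 0.6, -0.5]
width: 0.0346
grip_force: 0.0
```

step_arm:
  delta_pos:
    - [0,0,0.4]
    - [0,0,0.6]
    - [0,0,1]
    - [0,0,1]
    - [0,0,1]
    - [0,0,1]
    - [0,0,1]
    - [0,0,1]
    - [0,0,0.5]
    - [0,0,0]
    - [0,0,0]
  turn: [0,0,0,0,0,0,0,0,0,0,0]

```text
time: 13.3
ee_pos: [0.4931, 0.0068, 0.2205]
eef_rot: [0.838, 0.545, -0.0, -0.0]
ft_force: [0.2, -0.2, -0.3]
width: 0.0346
grip_force: 0.0
```

```bash
python3 st.py; python3 -c "
from h import *
snap('wrist','w3')"
```

```text
13.3 yaw 1.1539 pos [0.4931 0.0068 0.2205] F [ 0.1781 -0.1608 -0.3392] T [-0.1294  0.1301 -0.0302] w 0.03462109429006452 0.0 q7 -0.495234369989539 jt [  0.0412 -22.2928   0.6213 -39.637    0.0134   0.0662  -0.0486]
```

View pics/w3.png

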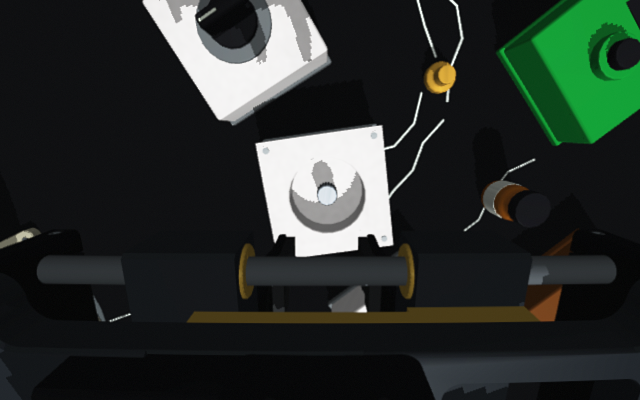

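The well, knob, bottle and fitting are all undisturbed. Now the key.

step_arm:
  delta_pos:
    - [0.04,-1,0]
    - [0.04,-1,0]
    - [0.04,-1,0]
    - [0.04,-1,0]
    - [0.04,-1,0]
    - [0.04,-1,0]
    - [0.04,-1,0]
    - [0,-0.8,0]
    - [0,0,0]
    - [0,0,0]
  turn: [0,0,0,0,0,0,0,0,0,0]
  grip: 1

```text
time: 14.35
ee_pos: [0.4998, -0.1883, 0.22]
eef_rot: [0.839, 0.545, -0.001, -0.0]
ft_force: [-0.5, 0.4, 0.8]
width: 0.0003
grip_force: 0.0
```

```bash
python3 st.py; python3 -c "
from h import *
snap('wrist','w4')"
```

```text
14.35 yaw 1.1525 pos [ 0.4998 -0.1883  0.22  ] F [-0.5296  0.3919  0.7894] T [-0.0753  0.035   0.0123] w 0.0003096963742961373 0.0 q7 0.041773710337567375 jt [  1.6492 -28.1715   8.6942 -37.929    0.0383   0.005    0.1739]
```

View pics/w4.png

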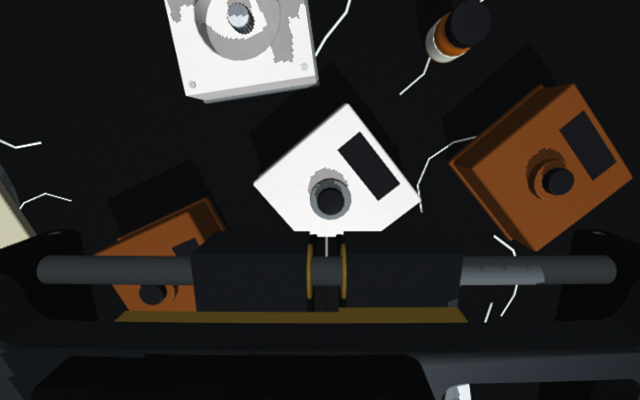

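The white key module fills the centre of this view, with its key at (330,202) and its strip at (368,165). The brown look-alikes are at (555,180) and (155,290). I'll measure the key top.

Run:
```python
from h import *
c=dict(np.load('pics/w4.npz'))
vv,uu=np.mgrid[160:232,295:365]; u=uu.ravel();v=vv.ravel()
P=pts(c,u,v); k=(np.hypot(u-330,v-200)<26)&(P[:,2]>.079)&(P[:,2]<.088)
h=(np.hypot(u-330,v-200)<30)&(P[:,2]>.063)&(P[:,2]<.079)
print('key',k.sum(),np.median(P[k,2]),P[k].mean(0),np.percentile(P[k,:2],[2,98],axis=0),px2w(c,u[k].mean(),v[k].mean(),.082))
print('housing z',np.percentile(P[h,2],[10,50,90]))
```

```text
key 576 0.08332069481392382 [ 0.50223277 -0.19290772  0.08319918] [[ 0.4898435  -0.20526243]
 [ 0.51432286 -0.18091058]] [ 0.50214795 -0.19313985  0.082     ]
housing z [0.0715305  0.07334752 0.07447518]
```

step_arm:
  delta_pos:
    - [0.1,-0.19,-1]
    - [0,0,-1]
    - [0,0,-1]
    - [0,0,-1]
    - [0,0,-0.8]
    - [0,0,-0.4]
    - [0,0,0]
    - [0,0,0]
  turn: [0,0,0,0,0,0,0,0]

```text
time: 15.2
ee_pos: [0.5033, -0.1927, 0.0916]
eef_rot: [0.838, 0.546, 0.0, 0.0]
ft_force: [-0.1, 0.1, 0.6]
width: 0.0007
grip_force: 0.0
```

step_arm:
  delta_pos:
    - [0,0,-0.1]
    - [0,0,-0.1]
    - [0,0,-0.1]
    - [0,0,-0.08]
    - [0,0,-0.08]
    - [0,0,0]
    - [0,0,0]
  turn: [0,0,0,0,0,0,0]

```text
time: 15.9
ee_pos: [0.503, -0.1929, 0.0796]
eef_rot: [0.838, 0.545, 0.0, 0.0]
ft_force: [0.3, 1.6, 3.3]
width: 0.0005
grip_force: 1.5
```

step_arm:
  delta_pos:
    - [0,0,-0.05]
    - [0,0,-0.05]
    - [0,0,-0.04]
    - [0,0,0]
    - [0,0,0]
    - [0,0,0]
  turn: [0,0,0,0,0,0]

```text
time: 16.5
ee_pos: [0.5031, -0.193, 0.0764]
eef_rot: [0.838, 0.545, 0.0, -0.0]
ft_force: [-1.6, 2.1, 10.7]
width: 0.0004
grip_force: 5.3
```

step_arm:
  delta_pos:
    - [0,0,-0.02]
    - [0,0,0]
    - [0,0,0]
    - [0,0,0]
  turn: [0,0,0,0]

```text
time: 16.9
ee_pos: [0.5031, -0.193, 0.0763]
eef_rot: [0.838, 0.545, 0.0, -0.0]
ft_force: [-4.5, 2.9, 15.9]
width: 0.0006
grip_force: 8.2
```

The force rises while z stays put, so the key has bottomed out. Now release straight up, clear of everything.

step_arm:
  delta_pos:
    - [0,0,0.2]
    - [0,0,0.3]
    - [0,0,0.5]
    - [0,0,1]
    - [0,0,1]
    - [0,0,1]
    - [0,0,1]
    - [0,0,0.5]
    - [0,0,0]
    - [0,0,0]
    - [0,0,0]
  turn: [0,0,0,0,0,0,0,0,0,0,0]

```text
time: 18.0
ee_pos: [0.5023, -0.1927, 0.2118]
eef_rot: [0.838, 0.545, -0.001, -0.001]
ft_force: [0.5, 0.2, -0.0]
width: 0.0002
grip_force: 0.0
```

Run:
```python
from h import *
c=snap('wrist','w5')
vv,uu=np.mgrid[150:232,285:375]; P=pts(c,uu.ravel(),vv.ravel())
k=(np.hypot(P[:,0]-.502,P[:,1]+.193)<.010); print('key top z',k.sum(),np.median(P[k,2]))
print(read_state()['ft_force'])
```

```text
key top z 320 0.08356751896640752
[-0.74150031 -0.58947631 -0.00214966]
```

View pics/w5.png

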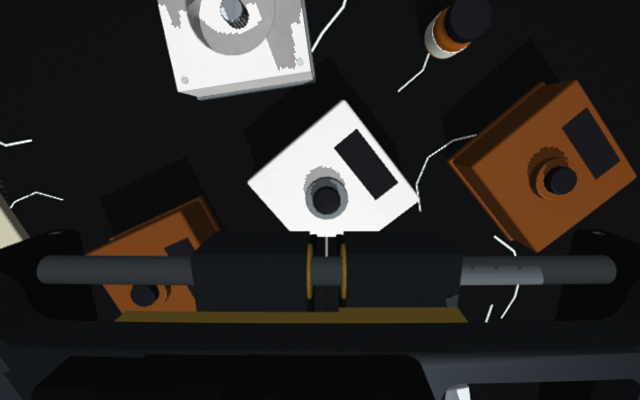

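The key at (326,200) is back up: its top reads 83.6 mm, the same as before the press. The bottle is still standing, and the robot touches nothing.

```bash
python3 -c "
from bench import *
print(close_job())"
```

```text
the job is handed in; nothing more can be done
None
```

The job is handed in, with no verdict returned: I turned the fine valve clockwise about 1.7 rad until it was snug on its stop (about 0.2–0.26 Nm), then pressed the leak-test key to the bottom and saw it spring back up; the arm never went near the coarse knob, bottle, fitting or spatula.

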